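# Dispense one spacer and slide it into the green bay

### The arm

A 6-joint arm with a two-finger parallel gripper is mounted at the origin on the work surface; the furniture and walls round the work are solid. World frame = base frame: x ahead of the robot, y to its left, z up, the work surface at z = 0. Lengths are in m, angles in degrees, forces in N, time in s.
With the tool pointing down it reaches from about 0.4 to 0.825 m from the base axis. Payload 7 kg.
Tool frame: the origin (TCP) lies where the fingers leave the gripper's body, on its centre line; the fingertips stand 66 mm ahead of it and the grasp point (between the pads) lies 47 mm ahead of it; z points along the fingers, y is the direction in which the jaws open and shut (so a half turn about z gives the same grasp; the last joint's range is limited). The gripper opens to 88 mm and grips with 3 to 60 N. Pads are 19 mm wide; open, the fingers measure 130 mm over their backs; the gripper's body (78 mm by 193 mm) begins 47 mm behind the grasp point.
Start: joints at [86.694, 20.546, 0.682, 0, -70.136, -16.507], TCP at [0.229, 0.635, 0.292] pointing down, gripper open.
Joint ranges: [-176.03, 176.03], [-82.01, 121.73], [-58.28, 71.71], [-173.87, 95.51], [-174.79, -0.11], [-173.66, 173.66]. Speed limits (degrees/s): [136.94, 136.94, 172.46, 180, 180, 180].

### API

Orientations are given as [roll, pitch, yaw] about the fixed x, y, z axes, in that order (R = Rz(yaw) Ry(pitch) Rx(roll)).
In Python, from plant import get_obs, snapshot, close_job gives the robot as it stands.
- The arm moves only by the tool play_rows, never from a script. Its argument "series" is a list of rows, each a list of 5 numbers: the opening in per cent of the stroke, from 0 (shut) to 100 (fully open), then the shift along the tool's x, y, z in m, then the turn about the tool's z in degrees. In form: [[jaw, dx, dy, dz, spin], ...]. A call has 1 to 10 rows; each row is the pose to reach, as a shift and turn from the pose commanded when the call began, along the tool's axes at that moment; what a row does not reach only later rows make up. A row lasts 1/10 s, in which the tool goes at most 50 mm and 8.59 degrees, less where a joint would pass 70% of its speed; a pose out of reach is approached as far as the arm can. A call with a gripper value outside its range is refused whole. The fingers move at their own pace and stop on an object; the grip force is fixed at half the most. Time passes only in rows, so rows that repeat a pose let the fingers close. It gives the time, the measured TCP pose, the force and the opening at its end, in the units of the state.
- get_obs(): the state, without advancing time (a new reading comes with each control period).
- snapshot(name): name is "side" or "top" or "wrist"; returns a dict with "frame" (420x560x3 uint8, red, green, blue), "z_map" (420x560 float32, m along the optical axis (not along the pixel's ray), 0 where there is no reading), "mtx" (3x3 intrinsics, pixels), "camera_from_world" (4x4, takes a point from world to camera coordinates); the wrist camera has in their place "tool_from_camera" (4x4, takes a point from camera to tool coordinates, whose origin is the TCP and whose axes are the flange's). Camera axes: x right, y up, looking along -z (the intrinsics and any distortion apply to the point x, -y, -z); pixel columns grow to the right and rows downward; lengths in m; the calibration is good to about 2 mm. A picture is of the moment at which its call begins: read the wrist's pose just before it.
- close_job(): hands the job in, once; it reports no verdict.
The state is a dict: "clock": time; "joint_pos": joint angles; "qvel": joint speeds; "tau": joint torques, N m; "tool_pos": TCP position; "orientation": TCP orientation; "force": force on the tool from outside, world axes, zero at the start; "moment": the same for the moment, N m; "opening": finger opening in m.
Only numpy, scipy, OpenCV 4.12 (cv2) and the standard library are available. Lean on these libraries where they do the work, as an engineer would, in place of code of your own. Each camera call takes 0.05 s, during which the arm holds its last target.

### The job

Press the feeder's red plunger all the way down once and let it come back up, so that exactly one white spacer comes out at the front. Then push that spacer along the tabletop with the fingertips until it lies fully inside the bay with the green dot. Do not pinch or lift anything: the spacer only slides, without being squeezed or jammed hard, the other spacers stay in the feeder, and the other things on the table stay where they are.

Things in the scene. Friction and masses are not known exactly. Their poses are not given: they have to be found in the camera images.
- feeder: Spacer feeder fixed to the table. Origin: on the tabletop, under the axis of its square aluminium magazine (55 x 55 mm, 50 mm high). -x is the front, where spacers come out through a slot at table level (front face 27.5 mm from the origin). Behind it a blue housing, 40 mm high, 55 mm wide, reaches to +125 mm in x; 6 mm high foot flanges reach 41 mm either side.
- feeder_exit (a point): Point on the tabletop 98 mm ahead (-x) of the feeder's origin: where the centre of the lowest spacer is pushed to by a full press, lying flat, its rear edge 51 mm clear of the front face. The steel pusher draws back in as the plunger returns, and the stack drops; a second press would push out another spacer.
- plunger (a joint): Travel of the red plunger, m: 0 = up, 0.030 = all the way down. A spring returns it to 0 in about half a second when released. Resistance about 5 N at the top, 8 N at the bottom, plus some 7 N for each 0.1 m/s of speed and a few newtons for the friction of the stack.
- plunger_top (a point): Centre of the top of the red round plunger cap (34 mm diameter, 12 mm thick), 64 mm behind (+x of) the feeder's origin, 90 mm above the table when up, 60 mm when fully down. It moves with the plunger, which is pressed straight down.
- spacer_1: White nylon spacer disc, 40 mm diameter, 14 mm thick, about 35 g, dark dot at the centre of its top; the lowest of three in the feeder, hence the one that comes out. Origin: centre of its underside, z up.
- spacer_2: White spacer like spacer_1, second from below; stays in the feeder, dropping to the table level in the magazine when the plunger returns.
- spacer_3: White spacer like spacer_1, the top one; stays in the feeder.
- bay_left: Black open-fronted bay fixed on the table at the robot's left (+y): three walls 18 mm high, 6 mm thick, round a 70 x 70 mm square of bare tabletop, no sill. Origin: centre of that square. Its -x axis points out of the open mouth (35 mm from the origin), roughly towards the feeder's exit; the back wall is 35 mm from the origin along +x.
- bay_right: Bay like bay_left, on the robot's right (-y), its mouth (-x axis) facing roughly the feeder's exit.
- green_dot: Flat green dot, 58 mm diameter, no obstacle (spacers slide through it freely), on the tabletop at the centre of one of the two bays: marks the bay wanted. Origin: its centre (its axes mean nothing).
- yellow_dot: Flat yellow dot, the same size, at the centre of the other bay (not wanted).
- tape_masking: Bystander: roll of cream masking tape lying flat, 104 mm across, 24 mm high. Origin: centre of its underside.
- junction_box: Bystander: small black junction box, 100 x 64 x 25 mm. Origin: centre of its underside.
- connector: Bystander: black plug connector lying down, 71 mm long, 18 mm thick. Origin: centre of its underside.
- marker_blue: Bystander: white felt marker with blue cap lying down, 136 mm long, 15 mm high. Origin: centre of its underside.
Not all that is in view belongs to the job. Of the things that look like the feeder, take the one that is farthest to the robot's left at the start.

How it is judged:
By the outcome, as a careful person would: the job done as asked, in the order asked, and still so for the second after the job is handed in, with the robot touching nothing.
It also fails if it takes over 56 s, if anything falls off the work surface, if the arm or the gripper's body presses on something with over 40 N, if the wrist force passes 120 N, or if a joint passes its speed limit or range.

## Working session

There is one attempt and no reset: what is moved stays moved. The work goes in short steps, Python scripts to look and compute and a tool call to move; the robot and the scene stay as the last step left them, time stands still between calls to the robot, and variables do not carry over. Pictures are saved under pics/ and viewed, and the job is handed in when it is done.

Besides the shell and the picture viewer there is one more tool, called after "Request:" as name(argument=value, ...), one argument or row to a line, values as JSON. play_rows: Moves the arm, as the interface text tells. Its arguments: {"type":"object","properties":{"series":{"type":"array"}},"required":["series"]}

```bash
mkdir -p pics; ls
cat > h.py <<'E'
import numpy as np, cv2
from plant import get_obs, snapshot, close_job
from scipy.spatial.transform import Rotation as R
def T_tool(o):
    T=np.eye(4);T[:3,:3]=R.from_euler('xyz',o['orientation'],degrees=True).as_matrix();T[:3,3]=o['tool_pos'];return T
def snap(n,png=None):
    o=get_obs(); s=snapshot(n)
    s['wfc']=np.linalg.inv(s['camera_from_world']) if n!='wrist' else T_tool(o)@s['tool_from_camera']
    if png: cv2.imwrite('pics/'+png,s['frame'][:,:,::-1])
    return s
def ray(s,u,v):
    k=s['mtx'];d=np.array([(u-k[0,2])/k[0,0],-(v-k[1,2])/k[1,1],-1.]);W=s['wfc'];return W[:3,3],W[:3,:3]@d
def onplane(s,u,v,z):
    o,d=ray(s,u,v);return o+d*(z-o[2])/d[2]
def depthpt(s,u,v):
    o,d=ray(s,u,v);return o+d*s['z_map'][int(round(v)),int(round(u))]
def proj(s,p):
    c=np.linalg.inv(s['wfc'])@np.r_[p,1];k=s['mtx'];return k[0,0]*c[0]/-c[2]+k[0,2], k[1,1]*-c[1]/-c[2]+k[1,2]
E
python3 - <<'E'
from h import *
o=get_obs();print(o)
for n in('side','top','wrist'):
    s=snap(n,n+'0.png');print(n,s['mtx'],s['wfc'].round(3),s.keys())
E
```

```text
pics
{'clock': 0.0, 'joint_pos': array([ 8.66942299e+01,  2.05919253e+01,  6.34646934e-01, -2.06367257e-02,
       -7.01354754e+01, -1.65044932e+01]), 'qvel': array([-0.12234463, -0.00985105,  0.03660075,  0.03282177,  0.10460759,
        0.04691835]), 'tau': array([ 3.70825786e-03, -5.82717776e+01,  2.93049842e+01,  6.99722797e+00,
        6.87510154e-03, -1.50496826e-04]), 'tool_pos': array([0.2286737 , 0.63468855, 0.29122207]), 'orientation': array([ 1.79905556e+02, -7.75258274e-03, -1.98172849e+01]), 'force': array([-1.07366851,  0.01355341,  0.16561958]), 'moment': array([ 0.0019115 , -0.00443376,  0.01098831]), 'opening': 0.08750640788278621}
side [[464.28623259   0.         273.92068559]
 [  0.         464.28623259 212.66688003]
 [  0.           0.           1.        ]] [[-0.993  0.047 -0.108  0.276]
 [-0.118 -0.4    0.909  1.295]
 [-0.     0.915  0.403  0.662]
 [ 0.     0.     0.     1.   ]] dict_keys(['frame', 'z_map', 'mtx', 'camera_from_world', 'wfc'])
top [[502.929211     0.         281.33740482]
 [  0.         502.929211   205.13993992]
 [  0.           0.           1.        ]] [[-0.019  0.996 -0.086  0.289]
 [-1.    -0.02  -0.011 -0.038]
 [-0.013  0.086  0.996  1.764]
 [ 0.     0.     0.     1.   ]] dict_keys(['frame', 'z_map', 'mtx', 'camera_from_world', 'wfc'])
wrist [[324.79181241   0.         272.61192266]
 [  0.         324.79181241 213.04320247]
 [  0.           0.           1.        ]] [[-0.34   0.911  0.234  0.292]
 [-0.941 -0.329 -0.084  0.612]
 [ 0.001 -0.248  0.969  0.384]
 [ 0.     0.     0.     1.   ]] dict_keys(['frame', 'z_map', 'mtx', 'tool_from_camera', 'wfc'])
```

View pics/top0.png

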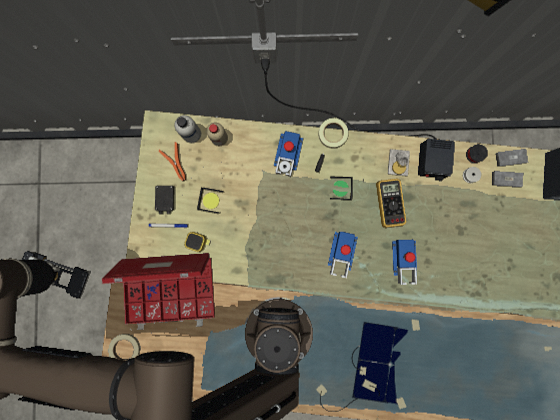

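View pics/side0.png

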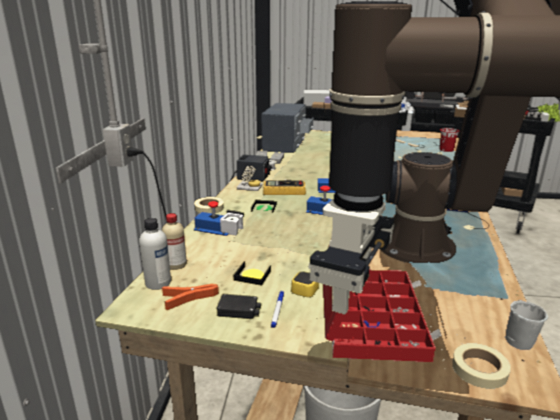

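View pics/wrist0.png

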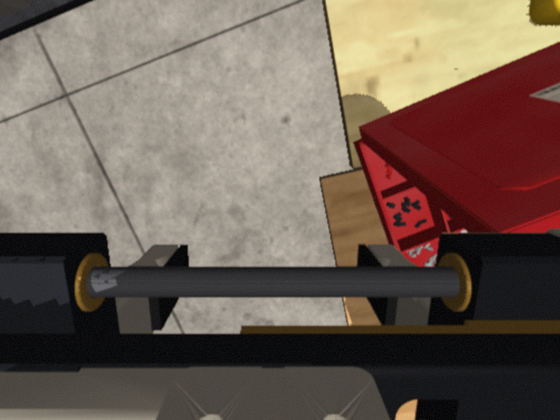

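The top view shows the leftmost feeder near (288,150), with its plunger at (290,146) and magazine at (285,167). The green bay is at (342,188) and the yellow bay at (210,200). I'll zoom in and measure.

Run:
```python
from h import *
s=snap('top');f=s['frame']
c=f[110:250,180:380];cv2.imwrite('pics/topz.png',cv2.resize(c,None,fx=4,fy=4,interpolation=cv2.INTER_CUBIC)[:,:,::-1])
hsv=cv2.cvtColor(f,cv2.COLOR_RGB2HSV)
def blobs(lo,hi,z,name,roi=(110,250,150,380),mn=20):
    m=cv2.inRange(hsv,lo,hi);k=np.zeros_like(m);k[roi[0]:roi[1],roi[2]:roi[3]]=1;m*=k
    n,l,st,ce=cv2.connectedComponentsWithStats(m)
    for i in range(1,n):
        if st[i,4]>=mn: print(name,ce[i].round(1),st[i],onplane(s,*ce[i],z).round(4),'d',depthpt(s,*ce[i]).round(4))
blobs((0,150,100),(8,255,255),.09,'red');blobs((172,150,100),(180,255,255),.09,'red2')
blobs((45,80,60),(85,255,255),0,'green');blobs((26,130,150),(34,255,255),0,'yellow')
blobs((100,120,60),(125,255,255),.04,'blue')
for z in (0,.05): print(onplane(s,285,167,z))
s=snap('side');f=s['frame']
c=f[180:320,180:330];cv2.imwrite('pics/sidez.png',cv2.resize(c,None,fx=4,fy=4,interpolation=cv2.INTER_CUBIC)[:,:,::-1])
hsv=cv2.cvtColor(f,cv2.COLOR_RGB2HSV)
blobs((0,150,100),(8,255,255),.09,'Sred',(180,330,180,330));blobs((45,80,60),(85,255,255),0,'Sgreen',(180,330,180,330))
```

```text
red [212.8 127.9] [209 125   8   7  44] [0.702  0.2083 0.09  ] d [0.6865 0.199  0.1529]
red [288.2 145.9] [284 142   9   9  63] [ 0.6345 -0.0461  0.09  ] d [ 0.6331 -0.046   0.0968]
red [345.2 247.5] [341 245   9   5  34] [ 0.2891 -0.2279  0.09  ] d [ 0.2891 -0.2274  0.0944]
green [341. 184.] [334 181  15   7  76] [ 0.5127 -0.2299  0.    ] d [ 0.5124 -0.2297  0.0025]
green [339.3 193.1] [333 190  15   7  62] [ 0.4803 -0.223   0.    ] d [ 0.479  -0.2217  0.012 ]
yellow [210.5 200.1] [203 193  16  16 191] [0.465  0.2314 0.    ] d [ 0.4652  0.2318 -0.0025]
blue [289.1 146.4] [275 132  28  34 473] [ 0.6427 -0.0496  0.04  ] d [ 0.6321 -0.0493  0.0917]
blue [180.3 225. ] [175 224  12   3  35] [0.3771 0.33   0.04  ] d [0.3789 0.3372 0.006 ]
blue [343.6 240.4] [331 232  27  18 319] [ 0.3134 -0.2288  0.04  ] d [ 0.3134 -0.2288  0.0398]
[ 0.5774308 -0.0337204  0.       ]
[ 0.56925442 -0.03383078  0.05      ]
Sred [324.8 188.2] [321 187   8   4  24] [ 0.2795 -0.2239  0.09  ] d [ 0.2795 -0.2165  0.0928]
Sred [212.7 203.6] [208 201  10   7  55] [ 0.6327 -0.0421  0.09  ] d [ 0.63   -0.0321  0.0943]
Sred [198.7 293.5] [180 285  38  19 304] [0.5414 0.4615 0.09  ] d [0.5765 0.3513 0.0144]
Sred [184.4 290.2] [180 289  12   4  35] [0.5764 0.4524 0.09  ] d [0.6109 0.3556 0.0243]
Sgreen [259.4 206.9] [256 205   8   5  29] [ 0.5126 -0.2421  0.    ] d [ 0.51   -0.2252  0.0073]
Sgreen [268.5 207.8] [264 205   9   6  32] [ 0.4788 -0.2382  0.    ] d [ 0.4766 -0.2219  0.007 ]
```

View pics/topz.png

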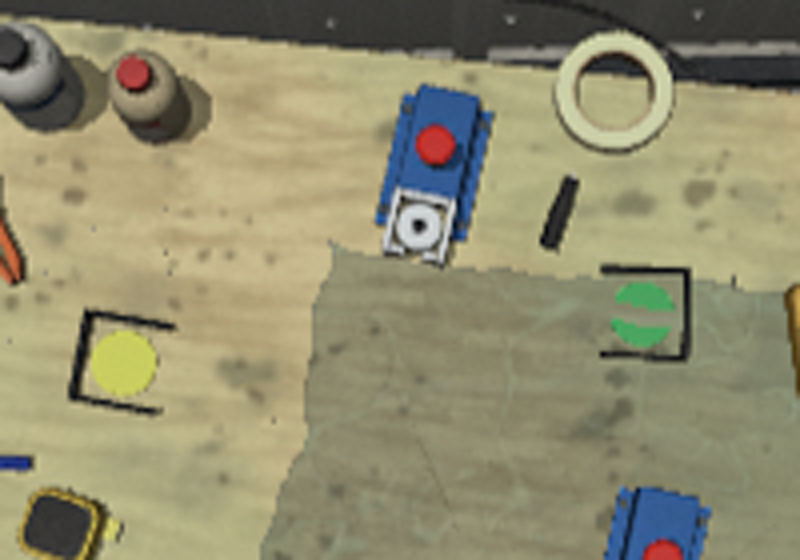

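View pics/sidez.png

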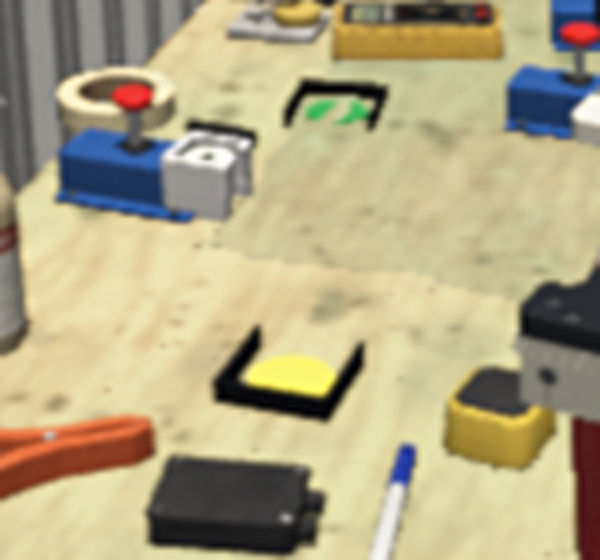

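Request:
play_rows(
  series=[
    [100, 0.03, 0.04, -0.01, 0],
    [100, 0.06, 0.08, -0.02, 0],
    [100, 0.09, 0.12, -0.03, 0],
    [100, 0.12, 0.16, -0.04, 0],
    [100, 0.15, 0.2, -0.05, 0],
    [100, 0.18, 0.24, -0.05, 0],
    [100, 0.21, 0.28, -0.05, 0],
    [100, 0.24, 0.32, -0.05, -3],
    [100, 0.26, 0.35, -0.05, -6],
    [100, 0.28, 0.38, -0.05, -9],
  ],
)

```text
clock: 1.25
tool_pos: [0.3634, 0.1804, 0.3425]
orientation: [-179.9, -0.0, -10.7]
force: [1.2, -0.4, 1.1]
opening: 0.0874
```

Request:
play_rows(
  series=[
    [16, 0.025, 0.04, 0, 0],
    [16, 0.05, 0.08, 0, 0],
    [16, 0.075, 0.12, 0, 0],
    [16, 0.1, 0.16, 0, 0],
    [16, 0.12, 0.2, 0, 0],
    [16, 0.14, 0.24, 0, 0],
    [16, 0.145, 0.245, 0, 0],
    [16, 0.145, 0.245, 0, 0],
    [16, 0.145, 0.245, 0, 0],
  ],
)

```text
clock: 2.15
tool_pos: [0.4597, -0.0849, 0.342]
orientation: [-180.0, 0.0, -10.8]
force: [0.3, 0.1, -0.8]
opening: 0.0213
```

Run:
```python
from h import *
s=snap('wrist','w1.png');print(get_obs()['tool_pos'],get_obs()['orientation'],get_obs()['opening'])
np.save('w1.npy',s,allow_pickle=True)
t=snap('top')
# wall surface: points for columns near feeder
for v in range(60,135,8): print(v,depthpt(t,288,v).round(3))
```

```text
[ 0.45963967 -0.08451466  0.34215991] [-1.79986361e+02  2.52220838e-03 -1.07765911e+01] 0.01765041942466058
60 [ 0.957 -0.052  0.026]
68 [ 0.954 -0.052 -0.045]
76 [ 0.958 -0.052 -0.141]
84 [ 0.958 -0.052 -0.237]
92 [ 0.954 -0.052 -0.329]
100 [ 0.954 -0.052 -0.445]
108 [ 0.956 -0.052 -0.581]
116 [ 0.958 -0.053 -0.734]
124 [ 0.952 -0.052 -0.873]
132 [ 0.693 -0.047  0.043]
```

View pics/w1.png

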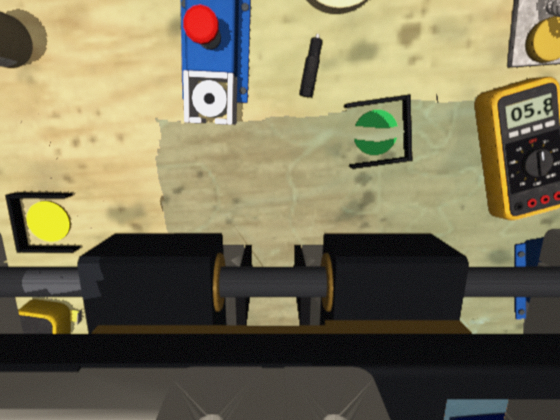

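The wrist view shows the plunger at (200,24), the magazine hole at (209,98), the green dot at about (375,133), and the bay walls with corners near (410,96) and (410,160). The room wall is at x=0.955, so it's clear.

Run:
```python
from h import *
s=np.load('w1.npy',allow_pickle=True).item();f=s['frame'];hsv=cv2.cvtColor(f,cv2.COLOR_RGB2HSV)
def cc(lo,hi,z,n,roi,mn=30):
    m=cv2.inRange(hsv,lo,hi);k=np.zeros_like(m);k[roi[0]:roi[1],roi[2]:roi[3]]=1;m*=k
    N,l,st,ce=cv2.connectedComponentsWithStats(m)
    for i in range(1,N):
        if st[i,4]>=mn:
            c=max(cv2.findContours((l==i).astype(np.uint8),0,1)[0],key=len);e,r=cv2.minEnclosingCircle(c)
            print(n,st[i],ce[i].round(1),np.round(e,1),round(r,1),onplane(s,*ce[i],z).round(4),'dep',depthpt(s,*ce[i]).round(3))
    return m
cc((0,150,90),(8,255,255),.09,'red',(0,60,170,230))
m=cc((45,80,60),(85,255,255),0,'green',(90,180,340,410))
ys,xs=np.nonzero(m);e,r=cv2.minEnclosingCircle(np.c_[xs,ys].astype(np.float32));print('greencircle',e,r,onplane(s,*e,0).round(4))
cc((0,0,170),(180,60,255),.042,'white',(70,130,180,240))
cc((0,0,0),(180,255,60),.042,'dark',(80,110,195,225),8)
m=cv2.inRange(hsv,(0,0,0),(180,255,60));k=np.zeros_like(m);k[88:172,340:416]=1;m*=k
c=max(cv2.findContours(m,0,1)[0],key=cv2.contourArea)
ap=cv2.approxPolyDP(c,2.5,True)[:,0];
for p in ap: print(p,onplane(s,*p,.018).round(4),onplane(s,*p,0).round(4))
big=np.vstack([cv2.resize(f[80:180,330:430],None,fx=5,fy=5)]);big2=cv2.resize(f[0:135,165:265],None,fx=3.7,fy=3.7)
cv2.imwrite('pics/z1.png',np.hstack([big,cv2.resize(big2,(290,500)) if 0 else big2[:500,:300]])[:,:,::-1])
```

```text
red [185   6  33  38 952] [200.7  24.2] [200.   24.5] 18.8 [ 0.6343 -0.0488  0.09  ] dep [ 0.634 -0.049  0.091]
green [355 109  43  20 616] [377.  119.5] [376.  124.5] 21.0 [ 0.5129 -0.2319  0.    ] dep [ 0.513 -0.231  0.004]
green [354 137  43  18 477] [374.9 145.8] [375. 139.] 21.1 [ 0.4802 -0.2256  0.    ] dep [ 0.481 -0.224  0.004]
greencircle (375.4056701660156, 131.6886749267578) 23.71613883972168 [ 0.498  -0.2282  0.    ]
white [ 183   70   50   56 1841] [208.1  96.5] [207.   97.5] 35.9 [ 0.5756 -0.0322  0.042 ] dep [ 0.576 -0.032  0.042]
dark [205  94   9   9  65] [208.9  98.2] [209.  98.] 4.5 [ 0.5737 -0.0327  0.042 ] dep [ 0.574 -0.033  0.043]
[409  95] [ 0.5345 -0.2676  0.018 ] [ 0.5348 -0.2749  0.    ]
[345 105] [ 0.5376 -0.1899  0.018 ] [ 0.5382 -0.1939  0.    ]
[403 101] [ 0.5289 -0.2598  0.018 ] [ 0.5291 -0.2668  0.    ]
[405 156] [ 0.4623 -0.2563  0.018 ] [ 0.4596 -0.2631  0.    ]
[350 164] [ 0.4654 -0.1866  0.018 ] [ 0.4628 -0.1904  0.    ]
[351 167] [ 0.4614 -0.1873  0.018 ] [ 0.4586 -0.1912  0.    ]
[411 160] [ 0.4558 -0.2633  0.018 ] [ 0.4528 -0.2705  0.    ]
```

View pics/z1.png

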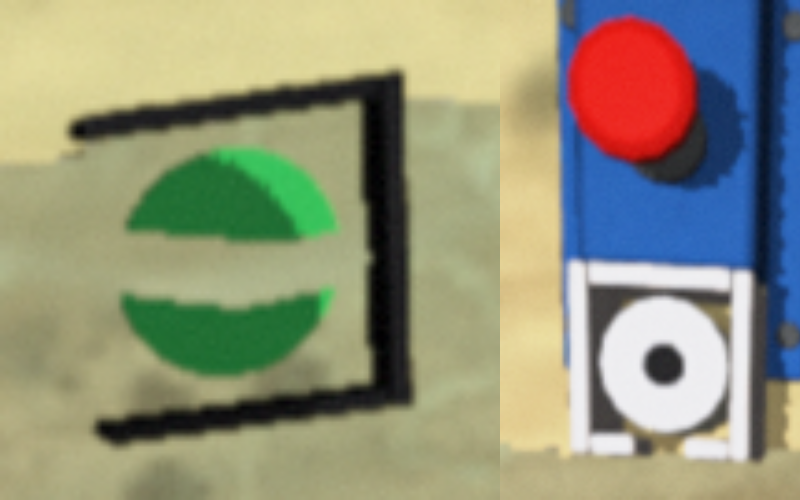

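Request:
play_rows(
  series=[
    [0, 0.04, -0.017, 0, 0],
    [0, 0.08, -0.034, 0, 0],
    [0, 0.12, -0.051, 0.03, 0],
    [0, 0.15, -0.063, 0.07, 0],
    [0, 0.164, -0.069, 0.11, 0],
    [0, 0.164, -0.069, 0.145, 0],
    [0, 0.164, -0.069, 0.165, 0],
    [0, 0.164, -0.069, 0.17, 0],
    [0, 0.164, -0.069, 0.17, 0],
  ],
)

```text
clock: 3.15
tool_pos: [0.6338, -0.0471, 0.1721]
orientation: [180.0, 0.0, -10.7]
force: [0.5, -0.4, -0.0]
opening: 0.0005
```

Run:
```python
from h import *
print(get_obs()['tool_pos'],get_obs()['orientation'],get_obs()['opening'],get_obs()['force'])
s=snap('wrist','w2.png');t=snap('side','s2.png');f=t['frame'][130:290,150:350]
cv2.imwrite('pics/s2z.png',cv2.resize(f,None,fx=3.5,fy=3.5)[:,:,::-1])
```

```text
[ 0.63381876 -0.04708252  0.1721071 ] [ 1.79969729e+02  4.05328213e-02 -1.07066797e+01] 0.0004835285892853649 [ 0.46828439 -0.39805151 -0.02001285]
```

View pics/s2z.png

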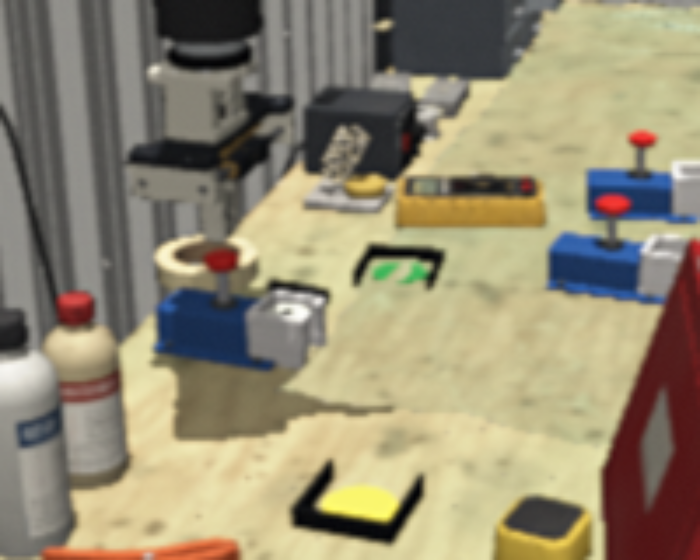

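View pics/w2.png

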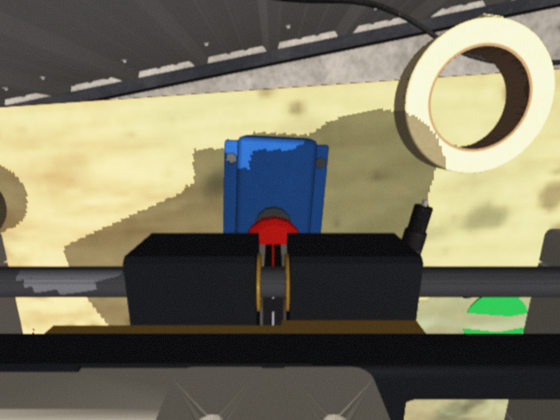

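The fingertips are centred just above the cap, so I'll press now.

Request:
play_rows(
  series=[
    [0, 0, 0, 0.008, 0],
    [0, 0, 0, 0.014, 0],
    [0, 0, 0, 0.019, 0],
    [0, 0, 0, 0.024, 0],
    [0, 0, 0, 0.029, 0],
    [0, 0, 0, 0.034, 0],
    [0, 0, 0, 0.039, 0],
    [0, 0, 0, 0.043, 0],
    [0, 0, 0, 0.045, 0],
  ],
)

```text
clock: 4.15
tool_pos: [0.634, -0.0482, 0.1281]
orientation: [-180.0, -0.0, -10.8]
force: [-4.4, 2.5, 10.8]
opening: 0.0003
```

Request:
play_rows(
  series=[
    [0, 0, 0, 0.001, 0],
    [0, 0, 0, 0.002, 0],
    [0, 0, 0, 0.003, 0],
    [0, 0, 0, 0.003, 0],
    [0, 0, 0, 0.003, 0],
  ],
)

```text
clock: 4.65
tool_pos: [0.634, -0.0482, 0.1259]
orientation: [-180.0, -0.1, -10.8]
force: [-5.5, 3.1, 13.3]
opening: 0.0005
```

Request:
play_rows(
  series=[
    [0, 0, 0, 0.001, 0],
    [0, 0, 0, 0.002, 0],
    [0, 0, 0, 0.002, 0],
  ],
)

```text
clock: 4.95
tool_pos: [0.6341, -0.0482, 0.1257]
orientation: [-180.0, -0.1, -10.8]
force: [-11.3, 3.3, 27.1]
opening: 0.0004
```

The plunger has bottomed: the force jumped to 27 N and z stalled. I'll check for the spacer, then release.

Run:
```python
from h import *
t=snap('top');f=t['frame'][110:250,210:370]
g=snap('side')['frame'][170:270,170:320]
cv2.imwrite('pics/t3.png',np.hstack([cv2.resize(f,(400,350)),cv2.resize(g,(400,350))])[:,:,::-1])
```

```text
(no output)
```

View pics/t3.png

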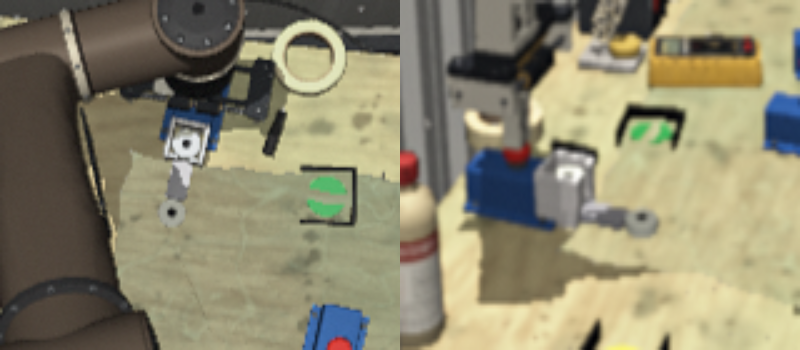

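The spacer is out at the front, so I'll release and back off.

Request:
play_rows(
  series=[
    [0, 0, 0, -0.01, 0],
    [0, 0, 0, -0.03, 0],
    [0, 0, 0, -0.06, 0],
    [0, 0, 0, -0.1, 0],
    [0, -0.02, -0.01, -0.13, 0],
    [0, -0.05, -0.03, -0.16, 8],
    [0, -0.08, -0.05, -0.18, 16],
    [0, -0.11, -0.065, -0.2, 24],
    [0, -0.14, -0.08, -0.21, 32],
    [0, -0.177, -0.097, -0.215, 40],
  ],
)

```text
clock: 6.05
tool_pos: [0.4779, 0.0808, 0.3382]
orientation: [-179.9, -0.0, -51.2]
force: [-0.3, 1.2, 1.1]
opening: 0.0004
```

Request:
play_rows(
  series=[
    [16, 0, 0, 0, 8],
    [16, 0, 0, 0, 16],
    [16, 0, 0, 0, 24],
    [16, 0, 0, 0, 32],
    [16, 0, 0, 0, 37],
    [16, 0, 0, 0, 37],
    [16, 0, 0, 0, 37],
  ],
)

```text
clock: 6.75
tool_pos: [0.4783, 0.0801, 0.3371]
orientation: [-180.0, 0.0, -87.7]
force: [1.2, -0.4, 0.5]
opening: 0.0139
```

```bash
cat > m.py <<'E'
from h import *
import sys
o=get_obs();print(o['clock'],o['tool_pos'].round(4),o['orientation'].round(2),o['opening'],o['force'].round(1))
s=snap('wrist',sys.argv[1]);np.save('w.npy',s,allow_pickle=True)
g=snap('side',None)['frame'][160:280,160:340];cv2.imwrite('pics/s_'+sys.argv[1],cv2.resize(g,None,fx=4,fy=4)[:,:,::-1])
E
python3 m.py w4.png
```

```text
6.75 [0.4783 0.0801 0.3371] [-180.      0.    -87.65] 0.0138521852154792 [ 1.2 -0.4  0.5]
```

View pics/w4.png

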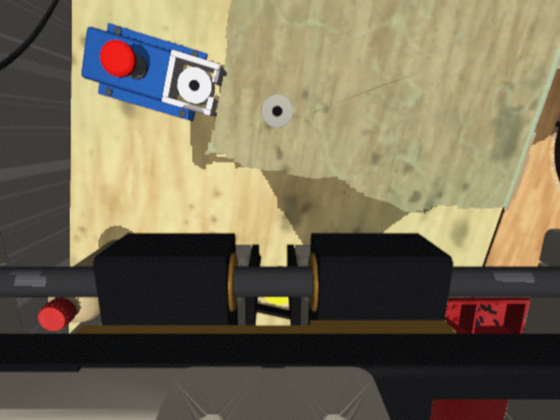

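View pics/s_w4.png

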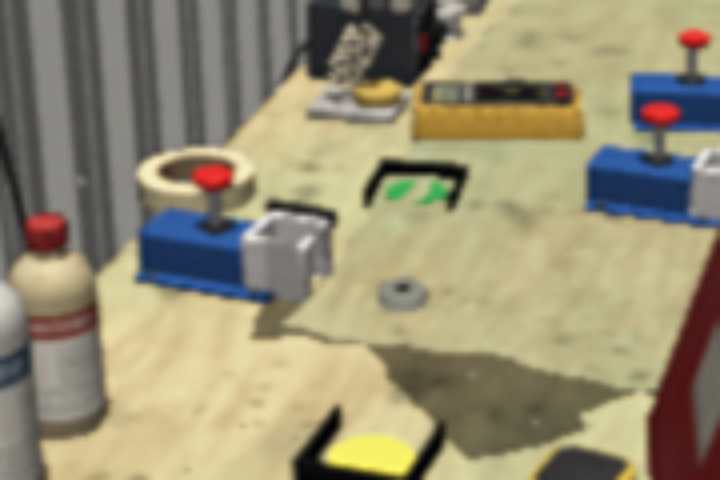

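The plunger is back up, and a single spacer lies clear at (277,111) in the wrist view.

Run:
```python
from h import *
s=np.load('w.npy',allow_pickle=True).item();hsv=cv2.cvtColor(s['frame'],cv2.COLOR_RGB2HSV)
m=cv2.inRange(hsv,(0,0,0),(180,255,70))[95:126,262:293]
ys,xs=np.nonzero(m);u,v=xs.mean()+262,ys.mean()+95;print(u,v,len(xs),onplane(s,u,v,.014),depthpt(s,u,v),depthpt(s,u+9,v))
p=onplane(s,u,v,.014)[:2];b=np.array([.497,-.226]);d=b-p;print(np.linalg.norm(d),np.degrees(np.arctan2(d[1],d[0])))
t=snap('top','t4.png');print(proj(t,[*p,.014]),proj(t,[*b,0]))
```

```text
276.768115942029 110.69565217391305 69 [ 0.47766074 -0.00926689  0.014     ] [ 0.47766695 -0.00923095  0.01467267] [ 0.46665911 -0.00972295  0.01376726]
0.21759422799835842 -84.90095759478147
(np.float64(278.56429186349834), np.float64(194.71406520678102)) (np.float64(339.9858561209878), np.float64(188.410468029872))
```

Request:
play_rows(
  series=[
    [16, 0.015, 0.002, 0.03, 0],
    [16, 0.03, 0.004, 0.07, 0],
    [16, 0.044, 0.006, 0.11, 0],
    [16, 0.044, 0.006, 0.15, 0],
    [16, 0.044, 0.006, 0.19, 0],
    [16, 0.044, 0.006, 0.225, 0],
    [16, 0.044, 0.006, 0.25, 0],
    [16, 0.044, 0.006, 0.26, 0],
    [16, 0.044, 0.006, 0.264, 0],
    [16, 0.044, 0.006, 0.264, 0],
  ],
)

```text
clock: 7.9
tool_pos: [0.4744, 0.0362, 0.0735]
orientation: [-180.0, 0.0, -87.8]
force: [0.2, 0.0, 0.3]
opening: 0.0141
```

```bash
python3 m.py w5.png
```

```text
7.9 [0.4744 0.0362 0.0735] [-179.98    0.    -87.77] 0.014123857937754962 [0.2 0.  0.3]
```

View pics/w5.png

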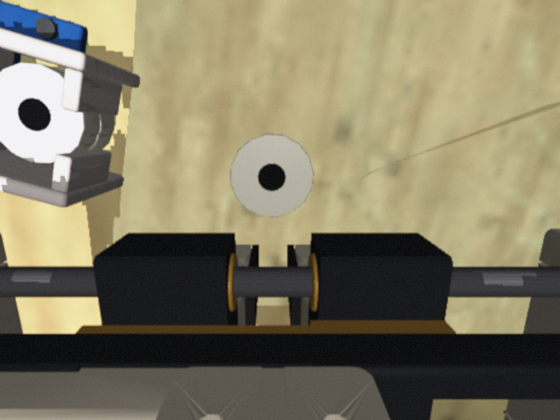

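View pics/s_w5.png

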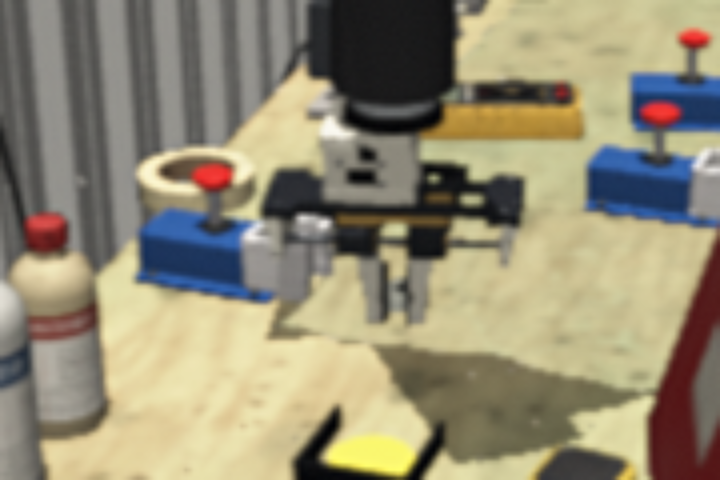

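The spacer is centred ahead of the two tips, which are set 14 mm apart. I'll push gently.

Request:
play_rows(
  series=[
    [16, 0.006, -0.001, 0.001, 0],
    [16, 0.012, -0.001, 0.001, 0],
    [16, 0.017, -0.002, 0.001, 0],
    [16, 0.022, -0.002, 0.001, 0],
    [16, 0.028, -0.003, 0.001, 0],
    [16, 0.035, -0.004, 0.001, 0],
    [16, 0.042, -0.004, 0.001, 0],
    [16, 0.049, -0.005, 0.001, 0],
    [16, 0.055, -0.006, 0.001, 0],
    [16, 0.06, -0.006, 0.001, 0],
  ],
)

```text
clock: 9.0
tool_pos: [0.4825, -0.0243, 0.0721]
orientation: [-180.0, -0.0, -87.8]
force: [0.0, 0.1, 0.2]
opening: 0.0138
```

```bash
python3 m.py w6.png
```

```text
9.0 [ 0.4825 -0.0243  0.0721] [-180.     -0.    -87.81] 0.013821341848926406 [0.  0.1 0.2]
```

View pics/w6.png

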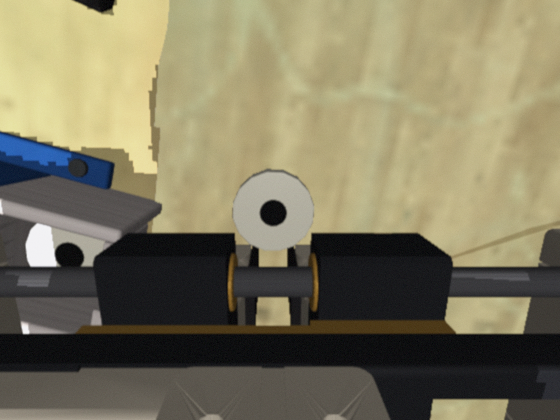

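```bash
cat > sp.py <<'E'
from h import *
s=np.load('w.npy',allow_pickle=True).item();hsv=cv2.cvtColor(s['frame'],cv2.COLOR_RGB2HSV)
import sys
u0,v0=map(int,sys.argv[1:3])
m=cv2.inRange(hsv,(0,0,0),(180,255,70))[v0-18:v0+18,u0-18:u0+18]
ys,xs=np.nonzero(m);u,v=xs.mean()+u0-18,ys.mean()+v0-18;p=onplane(s,u,v,.014);o=get_obs()
print(u,v,len(xs),p.round(4),depthpt(s,u,v).round(4));q=T_tool(o)[:3,:3].T@(p-o['tool_pos']);print('in tool',q.round(4))
b=np.array([.497,-.226,.014]);print('to go, tool axes',(T_tool(o)[:3,:3].T@(b-p)).round(4))
E
python3 sp.py 272 212
```

```text
272.77777777777777 212.50877192982455 513 [ 0.4841 -0.0529  0.014 ] [ 0.4841 -0.0529  0.0141]
in tool [ 0.0286 -0.0008  0.0581]
to go, tool axes [ 0.1735 -0.0064  0.    ]
```

Request:
play_rows(
  series=[
    [16, 0.006, -0.001, 0, 0],
    [16, 0.014, -0.001, 0, 0],
    [16, 0.023, -0.002, 0, 0],
    [16, 0.032, -0.003, 0, 0],
    [16, 0.041, -0.004, 0, 0],
    [16, 0.05, -0.005, 0, 0],
    [16, 0.059, -0.006, 0, 0],
    [16, 0.068, -0.007, 0, 0],
    [16, 0.075, -0.008, 0, 0],
    [16, 0.08, -0.008, 0, 0],
  ],
)

```text
clock: 10.1
tool_pos: [0.4935, -0.104, 0.0721]
orientation: [-180.0, -0.0, -87.8]
force: [-1.1, 0.7, 0.6]
opening: 0.0142
```

```bash
python3 m.py w7.png;python3 sp.py 272 212
```

```text
10.1 [ 0.4935 -0.104   0.0721] [-180.     -0.    -87.82] 0.01420632468554671 [-1.1  0.7  0.6]
272.77909270216963 212.55226824457594 507 [ 0.4952 -0.1326  0.014 ] [ 0.4952 -0.1327  0.0142]
in tool [ 0.0287 -0.0008  0.0581]
to go, tool axes [0.0934 0.0017 0.    ]
```

View pics/w7.png

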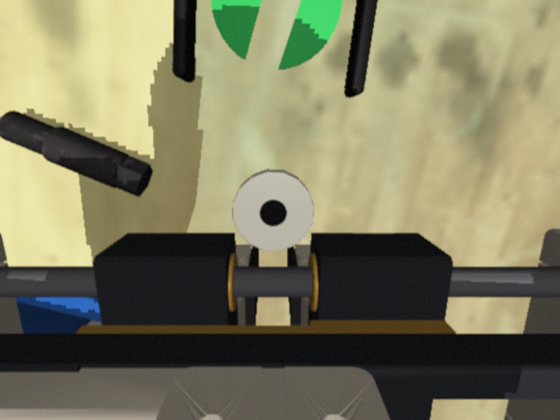

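The mouth is ahead, with its wall ends at about (186,78) and (354,94), and the spacer is cradled on line.

Run:
```python
from h import *
s=np.load('w.npy',allow_pickle=True).item();hsv=cv2.cvtColor(s['frame'],cv2.COLOR_RGB2HSV)
m=cv2.inRange(hsv,(0,0,0),(180,255,60))
for roi in((0,85,165,205),(0,100,335,385)):
    k=np.zeros_like(m);k[roi[0]:roi[1],roi[2]:roi[3]]=m[roi[0]:roi[1],roi[2]:roi[3]]
    for v in (2,20,40,60,70,80,90):
        x=np.nonzero(k[v])[0]
        if len(x): print(v,x.min(),x.max(),onplane(s,x.min(),v,.018).round(4)[:2],onplane(s,x.max(),v,.018).round(4)[:2])
```

```text
2 175 195 [ 0.5375 -0.219 ] [ 0.5295 -0.2193]
20 174 194 [ 0.5382 -0.2125] [ 0.5301 -0.2128]
40 174 194 [ 0.5385 -0.2052] [ 0.5302 -0.2055]
60 173 194 [ 0.5392 -0.1976] [ 0.5304 -0.1979]
70 173 194 [ 0.5393 -0.1937] [ 0.5305 -0.194 ]
80 185 192 [ 0.5344 -0.19  ] [ 0.5314 -0.1901]
2 357 376 [ 0.4648 -0.2217] [ 0.4572 -0.222 ]
20 355 373 [ 0.465  -0.2153] [ 0.4577 -0.2155]
40 352 370 [ 0.4655 -0.2079] [ 0.4581 -0.2082]
60 349 367 [ 0.466  -0.2003] [ 0.4585 -0.2006]
70 348 365 [ 0.466  -0.1964] [ 0.4589 -0.1967]
80 346 364 [ 0.4665 -0.1925] [ 0.4589 -0.1928]
90 345 362 [ 0.4665 -0.1885] [ 0.4593 -0.1888]
```

Request:
play_rows(
  series=[
    [16, 0.006, 0, 0, 0],
    [16, 0.014, -0.001, 0, 0],
    [16, 0.022, -0.001, 0, 0],
    [16, 0.03, -0.001, 0, 0],
    [16, 0.038, -0.001, 0, 0],
    [16, 0.046, -0.001, 0, 0],
    [16, 0.053, 0, 0, 0],
    [16, 0.059, 0, 0, 0],
    [16, 0.064, 0, 0, 0],
    [16, 0.066, 0, 0, 0],
  ],
)

```text
clock: 11.2
tool_pos: [0.4959, -0.1698, 0.0721]
orientation: [180.0, -0.0, -87.8]
force: [0.2, 1.0, 0.0]
opening: 0.0138
```

```bash
python3 m.py w8.png;python3 sp.py 272 212
```

```text
11.2 [ 0.4959 -0.1698  0.0721] [180.    -0.   -87.83] 0.013829889929312085 [0.2 1.  0. ]
272.89205702647655 212.5641547861507 491 [ 0.4974 -0.1984  0.014 ] [ 0.4975 -0.1986  0.0149]
in tool [ 0.0289 -0.0004  0.0581]
to go, tool axes [0.0276 0.0015 0.    ]
```

View pics/w8.png

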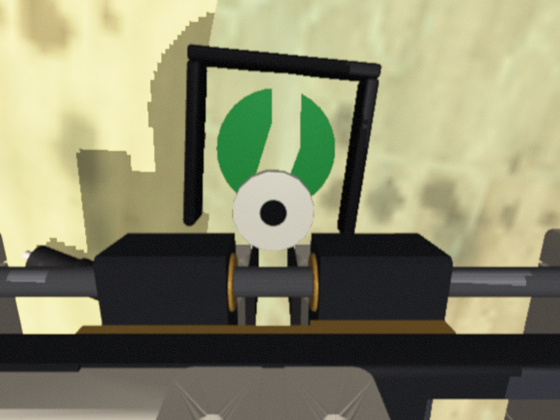

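Request:
play_rows(
  series=[
    [16, 0.005, 0, 0, 0],
    [16, 0.011, 0, 0, 0],
    [16, 0.017, 0.001, 0, 0],
    [16, 0.022, 0.001, 0, 0],
    [16, 0.026, 0.001, 0, 0],
    [16, 0.028, 0.001, 0, 0],
    [16, 0.028, 0.001, 0, 0],
    [16, 0.028, 0.001, 0, 0],
  ],
)

```text
clock: 12.1
tool_pos: [0.4959, -0.1973, 0.0721]
orientation: [180.0, 0.0, -87.8]
force: [-0.9, 1.0, -0.3]
opening: 0.0138
```

```bash
python3 m.py w9.png;python3 sp.py 272 212
```

```text
12.1 [ 0.4959 -0.1973  0.0721] [180.     0.   -87.81] 0.01383954552468012 [-0.9  1.  -0.3]
272.84031936127747 211.17964071856287 501 [ 0.4976 -0.2266  0.014 ] [ 0.4976 -0.2267  0.0145]
in tool [ 0.0294 -0.0005  0.0581]
to go, tool axes [-0.0006  0.0005  0.    ]
```

View pics/w9.png

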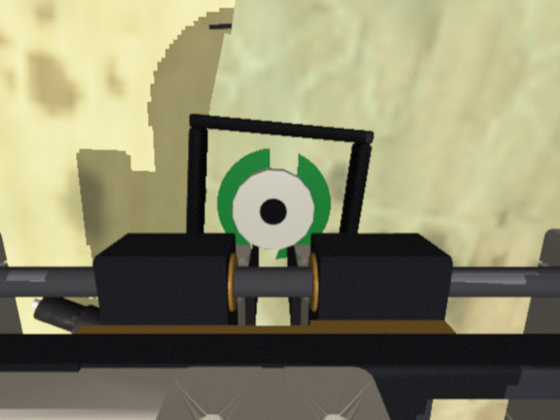

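The spacer is centred on the green dot. I'll back straight out, raise the tool, and check.

Request:
play_rows(
  series=[
    [16, -0.008, -0.001, 0, 0],
    [16, -0.025, -0.002, 0, 0],
    [16, -0.045, -0.003, -0.005, 0],
    [16, -0.065, -0.003, -0.04, 0],
    [16, -0.08, -0.003, -0.08, 0],
    [16, -0.09, -0.003, -0.12, 0],
    [16, -0.1, -0.003, -0.16, 0],
    [16, -0.1, -0.003, -0.2, 0],
    [16, -0.1, -0.003, -0.22, 0],
    [16, -0.1, -0.003, -0.22, 0],
  ],
)

```text
clock: 13.2
tool_pos: [0.4964, -0.0965, 0.2958]
orientation: [-179.6, 0.0, -87.7]
force: [-0.2, -0.1, -0.9]
opening: 0.0141
```

```bash
python3 m.py w10.png
python3 - <<'E'
from h import *
snap('top','t10.png')
E
```

```text
13.2 [ 0.4964 -0.0965  0.2958] [-1.7962e+02  2.0000e-02 -8.7740e+01] 0.014084272418253177 [-0.2 -0.1 -0.9]
```

View pics/w10.png

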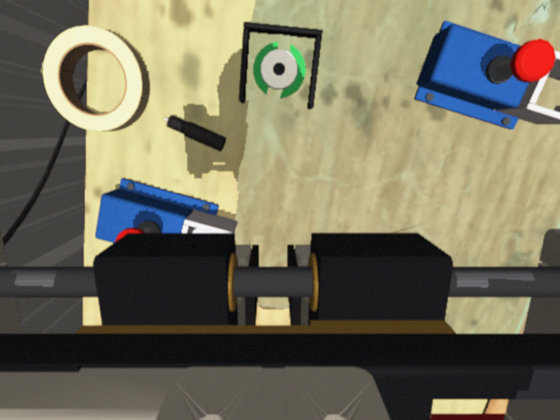

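View pics/s_w10.png

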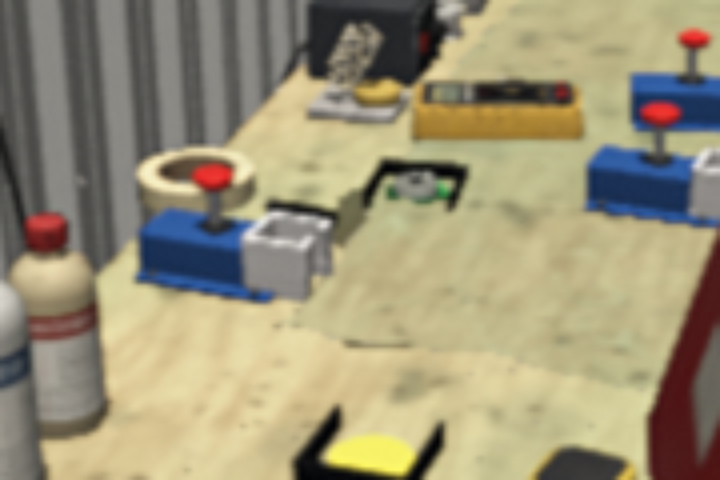

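The spacer rests inside the green bay at (279,69). The plunger is up, the bystanders haven't moved, and the tool is clear.

```bash
python3 sp.py 279 69; python3 -c "
from h import *
print(close_job())"
```

```text
278.5652173913044 68.58695652173913 92 [ 0.4978 -0.2266  0.014 ] [ 0.4978 -0.2265  0.0142]
in tool [0.1298 0.0016 0.2774]
to go, tool axes [-0.0006  0.0008  0.    ]
the job is handed in; nothing more can be done
None
```

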